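Stopper the flask with the sprung tongs

ROBOT

A 6-joint arm with a two-finger parallel gripper is mounted at the origin on the work surface. World frame = base frame: x ahead of the robot, y to its left, z up, the work surface at z = 0. Lengths are in m, angles in rad, forces in N, time in s.
With the tool pointing down it reaches from about 0.35 to 0.975 m from the base axis. Payload 7.1 kg.
Tool frame: the origin (TCP) lies between the finger pads, 19 mm behind the fingertips; this is the grasp point; z points along the fingers, y is the line along which they close (so a half turn about z gives the same grasp; the last joint's range is limited). The gripper opens to 88 mm and grips with 3 to 60 N. Pads are 20 mm wide; open, the fingers measure 115 mm over their backs; the gripper's body (75 mm by 178 mm) begins 61 mm behind the grasp point.
Start: joints at [-1.322, 0.423, 1.63, -0, 1.089, -0.019], TCP at [0.165, -0.603, 0.241] pointing down, gripper open.
Joint ranges: [-3, 3], [-0.9, 2.11], [0.09, 2.58], [-1.31, 4.45], [0.11, 2.69], [-2.54, 2.54]. Speed limits (rad/s): [2.39, 2.39, 3.01, 3.14, 3.14, 3.14].

INTERFACE

Orientations are given as a unit quaternion [w, x, y, z].
In Python, from station import manip, kin, viewer, nets gives the robot as it stands. Calls block until the motion is done:
- manip.move_pose(position, orientation): joint-space move of the TCP to a pose.
- manip.movel(position, frame=None, v=0.15, until_force=None): straight line of the TCP; frame=None keeps the orientation; v is the mean speed in m/s. With until_force (N) it stops when the force on the tool has changed by that much, and returns True; else False.
- manip.movej(angles): joint-space move.
- manip.command_gripper(opening): opening from 0.0 (shut) to 1.0 (fully open); the grip force is fixed at half the most; returns when the fingers have stopped.
- manip.wait(seconds).
- kin.inverse_kinematics(position, orientation): joint angles nearest the present ones, or None.
- viewer.read_camera(name): name is "scene" or "top"; returns the picture (400x640x3 uint8, red, green, blue); there is no depth.
- viewer.camera_info(name): a dict with "intrinsics" (3x3 intrinsics, pixels), "T" (4x4, takes a point from camera to world coordinates). Camera axes: x right, y up, looking along -z (the intrinsics and any distortion apply to the point x, -y, -z); pixel columns grow to the right and rows downward; lengths in m; the calibration is good to about 2 mm. A picture is of the moment at which its call begins. camera_info takes no time and is no camera call.
A pose or a line that the arm cannot do raises manip.MotionError and nothing moves.
- manip.job_done(): hands the job in; it is judged then, once.
Trained networks look in the newest picture that a camera, given by its name, has taken for a name from the list of things; names that differ only in an ending like _2 or _b are one class to them, and where a whole thing is asked for, a point or a joint stands for the part that bears it (a point fixed in the world has none). Each returns a list of dicts, best first, with "conf" (0 to 1); they miss things now and then, are a little off and sometimes report something else, mostly with a low value. They report only what shows in the picture. A call takes as long as a camera call.
- nets.recognise(camera, query): "bbox" ([centre column, centre row, width, height] in pixels, round what is visible of it).
Readings, each from a call of its own:
- manip.get_time(): time.
- manip.get_joint_pos(): joint angles.
- manip.get_qvel(): joint speeds.
- manip.get_effort(): joint torques, N m.
- manip.get_tcp_pos(): TCP position.
- manip.get_ee_rot(): TCP orientation.
- manip.get_ft_force(): force on the tool from outside, world axes, zero at the start.
- manip.get_ft_torque(): the same for the moment, N m.
- manip.get_grip_width(): opening from 0.0 (shut) to 1.0 (fully open).
- manip.get_finger_force(): force on a finger pad.
Only numpy, scipy, OpenCV 4.12 (cv2) and the standard library are available. Lean on these libraries where they do the work, as an engineer would, in place of code of your own. Each camera call takes 0.05 s, during which the arm holds its last target. There are 200 camera calls.

TASK

Take the sprung tongs from their holder and, with the gripper never touching the stopper itself, use them to pick the narrow-headed stopper out of the wooden rack and put it upright in the rubber collar of the steel flask. Push it straight down, collar and all, until you feel its foot bear firmly on the hidden seat in the neck (a push of 15 to 25 N; over 30 N spoils it, and so does pinching the tongs' handles with over 35 N), keeping the gripper itself off the flask. Then let the stopper go there, stand the tongs back in their holder, and leave the wide-headed stopper where it is.

Things in the scene. Friction and masses are not known exactly. Their poses are not given: they have to be found in the camera images.
- tongs: Sprung steel tongs, 160 g, 151 mm tall, upright, tips down in the holder. Origin: centre of the tips' underside; z up, y the closing line (a half turn is the same). Two parallel arms slide straight towards each other, always centred, against a spring. A light pinch on the handles (a few mm shut) carries the tongs still open; a harder one shuts the jaws.
- tongs_grip (a point): Middle between the two flat grey handle plates, 108 mm above the tongs' origin: put the TCP here, closing line along the tongs' y. Plates are 24 mm wide (x), from 88 to 130 mm above the origin, outer faces 50 mm apart open and 32 mm on the stopper's head. The bow reaches 43 mm above this point.
- tongs_tips (a point): Middle between the jaws, 6 mm above the tongs' origin. Jaws are 12 mm tall (0 to 12 mm above the origin), V-shaped inside, and centre a round 30 mm head. Open they reach 33 mm either way along y, 20 mm along x, and leave 5 mm or more all round that head. 15 mm above the origin each arm has a short inward lip that comes over the head's top when shut.
- jaw_l (a joint): Travel of one arm of the tongs, m: 0 open, about 0.009 on the 30 mm head, at most 0.0125; the other arm mirrors it. Spring, each side: 3 N when open, plus 0.5 N per mm; what the gripper squeezes beyond that grips the stopper; 20 to 30 N on the handles is right.
- holder: Fixed open-topped dark steel box for the tongs, outside 64 mm (x) by 92 mm (y) by 70 mm high, walls and floor 4 mm. Origin: centre of its underside. The tongs stand in it on its floor (tongs' origin 4 mm above the holder's), their y along the holder's y.
- stopper: The wanted stopper, black, 40 g, 38 mm tall: a shank 18 mm across and 20 mm long with a tapered foot (10 mm across), under a round head 30 mm across and 18 mm tall. Origin: centre of the foot's underside, z up; the head spans 20 to 38 mm above it. It hangs in a hole of the rack, head resting on the rack's top, free to shift about 2.5 mm sideways.
- wide_stopper: The other stopper in the rack, same black material, same heights and shank, but its head is 44 mm across. Leave it where it is.
- rack: Fixed wooden block, 80 mm (x) by 180 mm (y) by 35 mm high, with two 23 mm through holes at y = -45 and +45 mm. Origin: centre of its underside. The stopper may be in either hole.
- flask: Fixed steel flask, 76 mm across, shoulder narrowing to a neck 42 mm across whose rim is 110 mm above the table. Origin: centre of its underside, z up.
- flask_mouth (a point): Centre of the flask's rim, 110 mm above its origin. The rubber collar rides on this axis.
- collar (a joint): How far the collar is pushed in, m. Rubber ring 42 mm across, 6 mm thick, bore 20 mm, its top 22 mm above the rim at 0. Slides with a steady 7 N or so, stays where left. The stopper's shank drops loosely into the bore, then its head pushes the collar down until the foot meets a hard seat in the neck, out of sight, anywhere from 3 to 15 mm of collar travel: feel for it.

How it is judged:
By the outcome, as a careful person would: the job done as asked, in the order asked, and still so for the second after the job is handed in, with the robot touching nothing.
It also fails if it takes over 72 s, if anything falls off the work surface, if the arm or the gripper's body presses on something with over 40 N, if the wrist force passes 120 N, or if a joint passes its speed limit or range.

## Working session

There is one attempt and no reset: what is moved stays moved. The work goes in short steps, each a Python script; the robot and the scene stay as the last script left them, time stands still between calls to the robot, and variables do not carry over. Pictures are saved under pics/ and viewed, at most 10 in all, crops included, and the job is handed in when it is done.

```bash
ls; mkdir -p pics; python3 - <<'E'
from station import manip, kin, viewer, nets
import cv2, numpy as np
for c in ("scene","top"):
    im=viewer.read_camera(c); cv2.imwrite(f"pics/{c}0.png",im[...,::-1])
    i=viewer.camera_info(c); print(c,{k:np.round(v,4).tolist() if not isinstance(v,str) else v for k,v in i.items()})
    for q in ("tongs","tongs_grip","holder","stopper","wide_stopper","rack","flask","collar"):
        print(q,[(np.round(d["bbox"],1).tolist(),round(d["conf"],2)) for d in nets.recognise(c,q)[:3]])
print(manip.get_time(),manip.get_ft_force(),manip.get_ee_rot(),manip.get_grip_width())
E
```

```text
pics
station.py
scene {'intrinsics': [[519.2499, 0.0, 318.6458], [0.0, 519.2499, 204.7055], [0.0, 0.0, 1.0]], 'T': [[-0.8162, -0.3804, 0.4349, 0.9318], [0.5777, -0.5215, 0.628, 0.6335], [-0.012, 0.7638, 0.6454, 0.7207], [0.0, 0.0, 0.0, 1.0]]}
tongs [([231.7, 136.4, 17.7, 42.1], 0.89)]
tongs_grip [([231.4, 137.2, 16.1, 41.9], 0.65)]
holder [([236.9, 162.4, 38.6, 49.5], 0.68)]
stopper [([335.9, 221.0, 13.7, 14.8], 0.62)]
wide_stopper [([307.5, 202.2, 23.3, 19.5], 0.58)]
rack [([321.9, 222.5, 81.2, 70.7], 0.63)]
flask [([425.4, 301.6, 51.5, 80.7], 0.78)]
collar [([434.3, 273.9, 26.8, 28.0], 0.83), ([322.4, 224.1, 83.7, 71.9], 0.22)]
top {'intrinsics': [[512.2129, 0.0, 325.6497], [0.0, 512.2129, 201.6123], [0.0, 0.0, 1.0]], 'T': [[-0.0274, 0.9958, -0.0868, 0.4127], [-0.9995, -0.0288, -0.014, -0.0015], [-0.0164, 0.0864, 0.9961, 1.2934], [0.0, 0.0, 0.0, 1.0]]}
tongs [([444.4, 189.8, 34.6, 21.3], 0.6)]
tongs_grip [([443.1, 191.4, 32.1, 15.5], 0.88)]
holder [([440.4, 194.4, 47.9, 41.0], 0.94), ([206.0, 220.6, 14.4, 17.6], 0.61)]
stopper [([316.8, 217.4, 11.6, 12.0], 0.66), ([215.1, 221.8, 34.6, 28.3], 0.44)]
wide_stopper [([444.5, 192.9, 30.7, 19.5], 0.67), ([355.3, 216.2, 19.0, 15.1], 0.5)]
rack []
flask [([215.1, 221.8, 38.3, 28.1], 0.84)]
collar [([206.2, 220.7, 13.8, 18.8], 0.56)]
0.9 [ 0.50992364 -0.08194936  0.45149168] [ 2.03580174e-05  9.91048750e-01  1.33500464e-01 -9.61069593e-06] 1.0036149057359958
```

```bash
python3 - <<'E'
import cv2, numpy as np
s=cv2.imread("pics/scene0.png");t=cv2.imread("pics/top0.png")
a=cv2.resize(s[100:350,200:470],None,fx=2.9,fy=2.4,interpolation=cv2.INTER_CUBIC)
cv2.imwrite("pics/sc.png",a)
b=cv2.resize(t[150:260,170:490],None,fx=2.5,fy=2.5,interpolation=cv2.INTER_CUBIC)
cv2.imwrite("pics/tc.png",b)
E
```

```text
(no output)
```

View pics/sc.png

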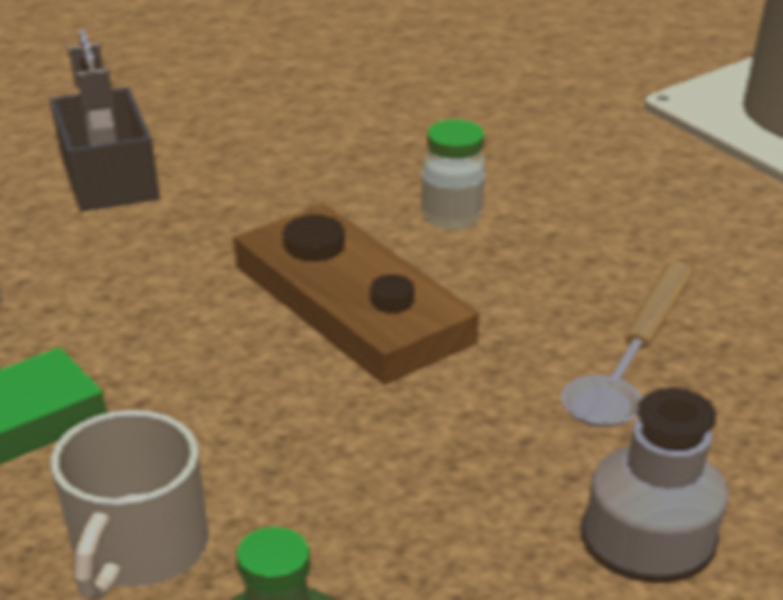

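View pics/tc.png

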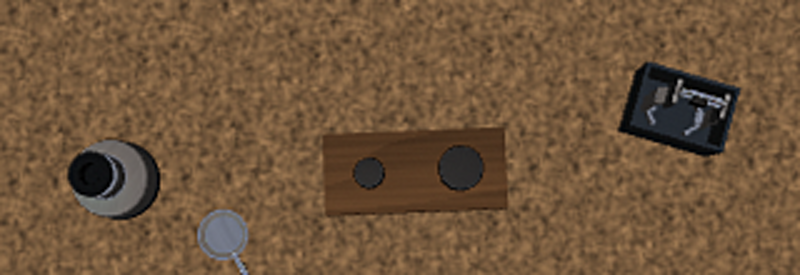

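The scene crop shows the holder with the tongs at about (237,150), the rack with the narrow stopper at (336,221) nearer the flask and the wide one at (307,202), and the flask collar at (434,273). The top crop shows the holder at (441,194), the narrow stopper at (317,219) and the collar at (207,220). Next I'll segment the dark blobs and fit the models.

```bash
python3 - <<'E'
import cv2, numpy as np
s=cv2.imread("pics/scene0.png");t=cv2.imread("pics/top0.png")
def crop(im,c,r,w,h): return im[r:r+h,c:c+w]
def mk(im):
    v=im.max(2); return v
boxes=[(s,210,105,64,80),(t,415,165,64,60),(s,320,205,32,32),(t,300,202,32,32),(s,415,255,44,44),(t,192,205,44,36)]
rows=[]
tiles=[]
for im,c,r,w,h in boxes:
    k=crop(im,c,r,w,h); f=min(260/w,290/h)
    k=cv2.resize(k,None,fx=f,fy=f,interpolation=cv2.INTER_NEAREST)
    T=np.zeros((296,264,3),np.uint8);T[:k.shape[0],:k.shape[1]]=k;tiles.append(T)
cv2.imwrite("pics/mont.png",np.vstack([np.hstack(tiles[0::2]),np.hstack(tiles[1::2])]))
for im,(cx,cy) in ((s,(336,221)),(t,(317,219)),(s,(434,270)),(t,(207,220)),(t,(441,194))):
    m=(im.max(2)<75).astype(np.uint8)
    n,l,st,ce=cv2.connectedComponentsWithStats(m)
    for i in range(1,n):
        x,y,w,h,a=st[i]
        if a>20 and x-3<=cx<=x+w+3 and y-3<=cy<=y+h+3: print(cx,cy,st[i],np.round(ce[i],2))
E
```

```text
336 221 [328 215  14  15 182] [334.62 222.07]
317 219 [311 213  13  13 134] [317.16 218.76]
434 270 [420 262  26  25 499] [432.58 274.  ]
207 220 [197 210  23  20 316] [207.35 219.55]
441 194 [ 417  175   49   38 1117] [440.74 193.78]
```

View pics/mont.png

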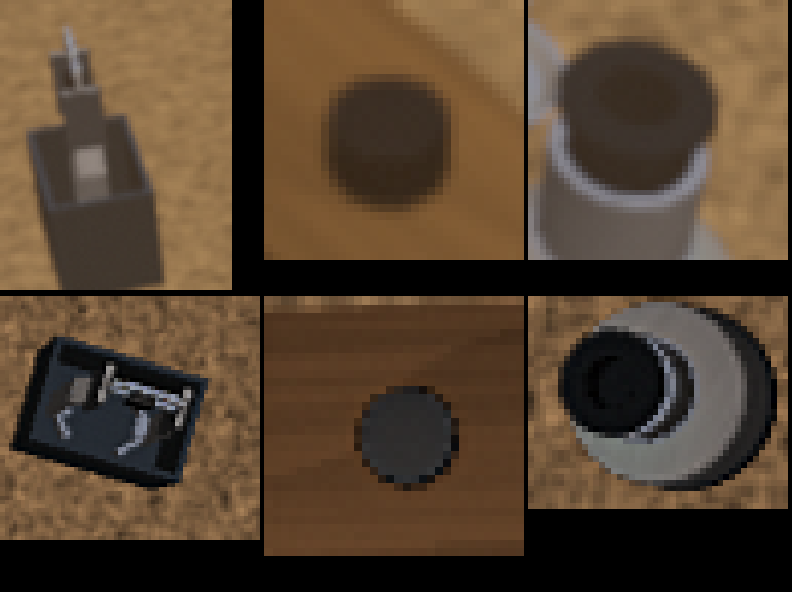

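The montage shows, in the scene view, the tongs' bow tip at about (229,113) and the near plate at (232,134). In the top view the bow ends lie at about (441.6,183) and (460.6,192.5). The collar ring's left, top and right edges are clear in both views. I'll fit the models to these silhouettes.

```bash
cat > fit.py <<'E'
import cv2, numpy as np
from scipy.optimize import minimize
from station import viewer
INFO={c:viewer.camera_info(c) for c in ("scene","top")}
def proj(cam,P):
    i=INFO[cam]; q=(np.atleast_2d(P)-i["T"][:3,3])@i["T"][:3,:3]
    q=np.c_[q[:,0],-q[:,1],-q[:,2]]@i["intrinsics"].T
    return q[:,:2]/q[:,2:]
def cyl(r,z0,z1,n=48):
    a=np.linspace(0,2*np.pi,n,endpoint=False)
    return np.array([[r*np.cos(t),r*np.sin(t),z] for z in (z0,z1) for t in a])
def box(x0,x1,y0,y1,z0,z1): return np.array([[x,y,z] for x in (x0,x1) for y in (y0,y1) for z in (z0,z1)])
def pose(P,x,y,z,w=0):
    c,s=np.cos(w),np.sin(w); return P@np.array([[c,-s,0],[s,c,0],[0,0,1]]).T+[x,y,z]
def sil(cam,P,win,K=8):
    c,r,w,h=win; p=(proj(cam,P)+0.5-[c,r])*K
    m=np.zeros((h*K,w*K),np.uint8); cv2.fillConvexPoly(m,cv2.convexHull(np.round(p*16).astype(np.int32)),1,shift=4) 
    return m
def target(im,win,thr,hull=True,K=8):
    c,r,w,h=win; v=cv2.resize(im[r:r+h,c:c+w].max(2),None,fx=K,fy=K,interpolation=cv2.INTER_CUBIC)
    m=(v<thr).astype(np.uint8)
    n,l,st,_=cv2.connectedComponentsWithStats(m); m=(l==1+st[1:,4].argmax()).astype(np.uint8)
    if hull:
        p=cv2.convexHull(np.argwhere(m)[:,::-1].astype(np.int32)); m[:]=0; cv2.fillConvexPoly(m,p,1)
    return m
def fit(P,views,x0,step):
    """views: (cam,win,target,valid mask)"""
    f=lambda q: sum(((sil(c,pose(P,*q),w)!=t)&v).sum()/64 for c,w,t,v in views)
    x0=np.array(x0,float); r=None
    for k in (1,.4,.15):
        S=np.vstack([x0]+[x0+k*np.eye(len(x0))[i]*step[i] for i in range(len(x0))])
        r=minimize(f,x0,method="Nelder-Mead",options=dict(initial_simplex=S,xatol=1e-5,fatol=.02,maxiter=400)); x0=r.x
    return r.x,r.fun
E
python3 - <<'E'
from fit import *
s=cv2.imread("pics/scene0.png");t=cv2.imread("pics/top0.png")
IM=dict(scene=s,top=t)
def ray(cam,u,v,z):
    i=INFO[cam]; d=np.linalg.inv(i["intrinsics"])@[u,v,1]; d=i["T"][:3,:3]@[d[0],-d[1],-d[2]]; o=i["T"][:3,3]; return o+d*(z-o[2])/d[2]
def V(cam,win,thr,valid=None,hull=True):
    m=target(IM[cam],win,thr,hull); v=np.ones_like(m,bool) if valid is None else valid(m); return (cam,win,m,v)
def lim(win,f):
    def g(m):
        r,c=np.mgrid[:m.shape[0],:m.shape[1]]/8.; return f(c+win[0],r+win[1])
    return g
# stopper head
w1=(322,207,28,28);w2=(304,206,28,26)
g=ray("top",317,218.5,.05)
for thr in (80,90): 
  x,f=fit(cyl(.015,0,.018),[V("scene",w1,thr),V("top",w2,70)],[g[0],g[1],.035],[.006]*3); print("stopper",np.round(x,4),round(f,1))
# wide
# collar
w1=(414,256,40,40);w2=(190,205,40,36)
g=ray("top",206,219.5,.13)
for thr in (75,90):
  x,f=fit(cyl(.021,0,.006),[V("scene",w1,thr,lim(w1,lambda c,r:r<274)),V("top",w2,60,lim(w2,lambda c,r:c<211))],[g[0],g[1],.126],[.006]*3); print("collar",np.round(x,4),round(f,1))
# holder
w1=(208,128,52,64);w2=(408,168,66,52)
g=ray("top",440,194,.035)
s2=s.copy(); 
s2[100:140,219:239]=200
IM["scene"]=s2
for thr in (85,100):
  x,f=fit(box(-.032,.032,-.046,.046,0,.07),[V("scene",w1,thr),V("top",w2,60)],[g[0],g[1],0,-.25],[.008,.008,.008,.15]); print("holder",np.round(x,4),round(f,1))
# overlay
x,f=x,f
for cam,im,c,r,w,h,k in (("scene",s,208,104,56,88,6),("top",t,408,166,66,52,6)):
    A=cv2.resize(im[r:r+h,c:c+w],None,fx=k,fy=k,interpolation=cv2.INTER_CUBIC)
    def dr(P,col):
        p=((proj(cam,pose(P,*x))+.5-[c,r])*k).astype(int)
        cv2.polylines(A,[p],False,col,1)
    for z in (0,.07): dr(np.array([[-.032,-.046,z],[.032,-.046,z],[.032,.046,z],[-.032,.046,z],[-.032,-.046,z]]),(0,255,0))
    for sg in (-1,1):
        y=.025*sg; dr(np.array([[-.012,y,.092],[.012,y,.092],[.012,y,.134],[-.012,y,.134],[-.012,y,.092]]),(0,0,255) if sg>0 else (255,0,255))
    dr(np.array([[0,-.025,.134],[0,-.025,.155],[0,.025,.155],[0,.025,.134]]),(0,255,255))
    for sg in (-1,1): dr(np.array([[-.02,.033*sg,.016],[.02,.033*sg,.016]]),(255,255,0))
    B=np.zeros((540,400,3),np.uint8); B[:A.shape[0],:A.shape[1]]=A[:540]; 
    (L:=globals().setdefault("L",[])).append(B)
cv2.imwrite("pics/ov.png",np.hstack(L))
E
```

```text
stopper [0.4806 0.037  0.0355] 55.0
stopper [0.481  0.0368 0.0346] 41.6
collar [0.4824 0.2899 0.1212] 20.3
collar [0.4824 0.2897 0.1222] 17.6
holder [ 5.341e-01 -2.670e-01  4.000e-04 -3.225e-01] 125.6
holder [ 0.5346 -0.2672  0.0011 -0.3215] 98.5
```

View pics/ov.png

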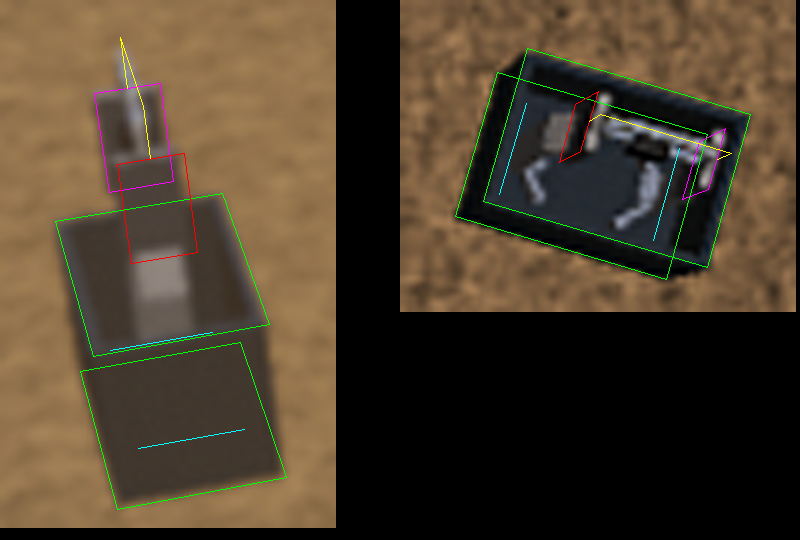

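The overlay shows the holder's outline well matched, yaw about -0.32. The tongs stand within 1–2 mm of its centre: near plate at about (233,136) in the scene view, bow at (451,189) in the top view. Now I'll check how well the two cameras agree, with heights fixed.

```bash
python3 - <<'E'
from fit import *
import fit as F
s=cv2.imread("pics/scene0.png");t=cv2.imread("pics/top0.png")
s2=s.copy(); s2[100:140,219:239]=200
def lim(w,f):
    r,c=np.mgrid[:w[3]*8,:w[2]*8]/8.; return f(c+w[0],r+w[1])
allv=lambda w:lim(w,lambda c,r:r>-1)
def run(n,P,z,views,x0,yaw=None):
    for cams in (["scene"],["top"],["scene","top"]):
        vs=[v for v in views if v[0] in cams]
        f=lambda q: sum(((sil(c,pose(P,q[0],q[1],z,q[2] if yaw is not None else 0),w)!=m)&v).sum()/64 for c,w,m,v in vs)
        q=np.array(list(x0)+([yaw] if yaw is not None else []))
        for k in (.008,.003,.001):
            st=[k,k]+([k*10] if yaw is not None else [])
            r=minimize(f,q,method="Nelder-Mead",options=dict(initial_simplex=np.vstack([q]+[q+np.eye(len(q))[i]*st[i] for i in range(len(q))]),xatol=1e-5,fatol=.02)); q=r.x
        print(n,cams,np.round(q,4),round(r.fun,1))
a=(322,207,28,28);b=(304,206,28,26)
run("stopper",cyl(.015,0,.018),.035,[("scene",a,target(s,a,90),allv(a)),("top",b,target(t,b,70),allv(b))],(.481,.037))
a=(414,256,40,40);b=(190,205,40,36)
run("collar",cyl(.021,0,.006),.126,[("scene",a,target(s,a,90),lim(a,lambda c,r:r<272)),("top",b,target(t,b,60),lim(b,lambda c,r:c<210))],(.482,.29))
a=(208,128,52,64);b=(408,168,66,52)
run("holder",box(-.032,.032,-.046,.046,0,.07),0,[("scene",a,target(s2,a,100),allv(a)),("top",b,target(t,b,60),allv(b))],(.534,-.267),-.32)
E
```

```text
stopper ['scene'] [0.4802 0.0348] 24.2
stopper ['top'] [0.4803 0.0379] 13.8
stopper ['scene', 'top'] [0.4811 0.0368] 41.9
collar ['scene'] [0.4855 0.2918] 10.2
collar ['top'] [0.4821 0.2886] 3.7
collar ['scene', 'top'] [0.4846 0.2918] 54.5
holder ['scene'] [ 0.5341 -0.2706 -0.3303] 39.6
holder ['top'] [ 0.5341 -0.2671 -0.3161] 10.7
holder ['scene', 'top'] [ 0.5345 -0.2675 -0.3245] 103.9
```

```bash
cat > rob.py <<'E'
from station import manip, kin, viewer, nets
import numpy as np, cv2
W=-.322
Q=[0,np.cos(W/2),np.sin(W/2),0]
def st(m=""):
    print(m,"t",round(manip.get_time(),2),"tcp",np.round(manip.get_tcp_pos(),4),"F",np.round(manip.get_ft_force(),2),"w",round(manip.get_grip_width()*88,2),"ff",np.round(manip.get_finger_force(),2))
def pic(c,n):
    im=viewer.read_camera(c)[...,::-1].copy(); cv2.imwrite(f"pics/{n}.png",im); return im
E
python3 - <<'E'
from rob import *
print(kin.inverse_kinematics([.5341,-.2688,.113],Q))
manip.move_pose([.5341,-.2688,.25],Q); st("above")
print(manip.movel([.5341,-.2688,.113],v=.1,until_force=5)); st("down")
manip.command_gripper(44.5/88); st("pinch")
manip.movel([.5341,-.2688,.27],v=.12); st("lift")
a=pic("scene","s1"); b=pic("top","t1")
k=5
i,j=a[20:170,180:300],b[150:250,400:510]
i=cv2.resize(i,None,fx=3.3,fy=3.9); j=cv2.resize(j,None,fx=3.6,fy=3.6)
B=np.zeros((600,800,3),np.uint8);B[:i.shape[0],:i.shape[1]]=i;B[:j.shape[0],400:400+j.shape[1]]=j
cv2.imwrite("pics/lift.png",B)
E
```

```text
[-4.86168826e-01  5.53677671e-01  1.76776257e+00 -4.44089210e-16
  8.20152415e-01  1.40662750e+00]
above t 2.71 tcp [ 0.5338 -0.2694  0.25  ] F [0.59 0.54 0.21] w 88.2 ff 0.0
False
down t 4.22 tcp [ 0.5346 -0.269   0.1137] F [-0.17  0.19 -0.06] w 87.97 ff 0.0
pinch t 5.04 tcp [ 0.5342 -0.2688  0.1131] F [0.07 1.06 0.82] w 44.42 ff 4.93
lift t 6.5 tcp [ 0.5337 -0.2686  0.2691] F [-0.15 -0.98 -2.36] w 44.56 ff 4.35
```

View pics/lift.png

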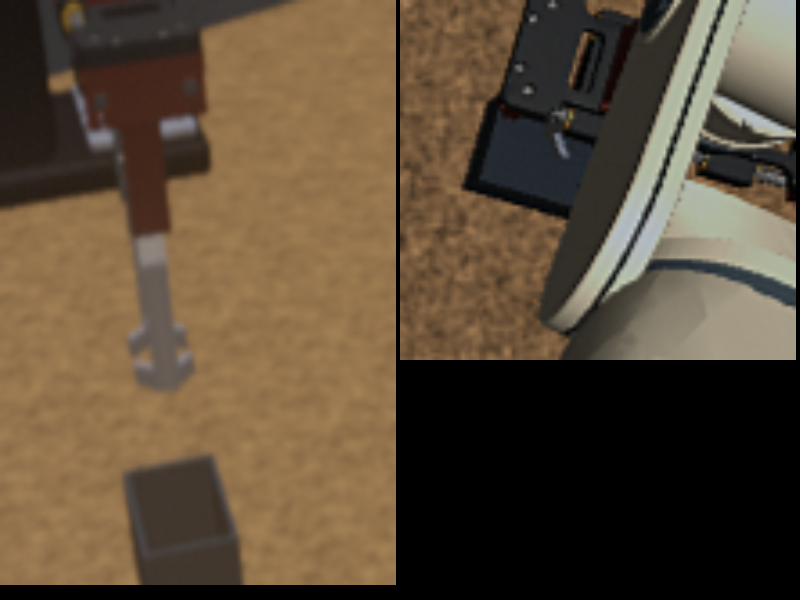

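The tongs hang straight in the gripper with the jaws open, bottom of the tips at about (229,119) in the scene view and the holder empty below. I'll hover over the stopper and compare them in the same image.

```bash
python3 - <<'E'
from rob import *
from fit import proj,pose
manip.movel([.4805,.0364,.27],v=.2)
manip.movel([.4805,.0364,.178],v=.12); st()
tcp=manip.get_tcp_pos()
a=pic("scene","s2"); b=pic("top","t2")
c,r,w,h,k=290,110,90,130,4.6
A=cv2.resize(a[r:r+h,c:c+w],None,fx=k,fy=k,interpolation=cv2.INTER_CUBIC)
def dr(P,col):
    p=((proj("scene",pose(np.array(P),*tcp,W))+.5-[c,r])*k).astype(int); cv2.polylines(A,[p],False,col,1)
dr([[0,.022,-.02],[0,.022,-.108]],(0,0,255))
for x in(-.02,.02): dr([[x,-.03,-.108],[x,.03,-.108]],(0,255,0))
for y in(-.03,.03): dr([[-.02,y,-.108],[.02,y,-.108]],(0,255,0))
hz=.035+.018
t=np.linspace(0,6.3,40); p=((proj("scene",np.c_[.4805+.015*np.cos(t),.0364+.015*np.sin(t),0*t+hz])+.5-[c,r])*k).astype(int); cv2.polylines(A,[p],True,(255,255,0),1)
B=np.zeros((600,800,3),np.uint8);B[:A.shape[0],:A.shape[1]]=A[:600]
j=cv2.resize(b[160:270,265:360],None,fx=3.9,fy=3.9); B[:j.shape[0],420:420+j.shape[1]]=j[:, :380]
cv2.imwrite("pics/hov.png",B)
E
```

```text
t 9.22 tcp [0.481  0.0363 0.1785] F [-0.1   1.04 -1.9 ] w 44.78 ff 4.35
```

View pics/hov.png

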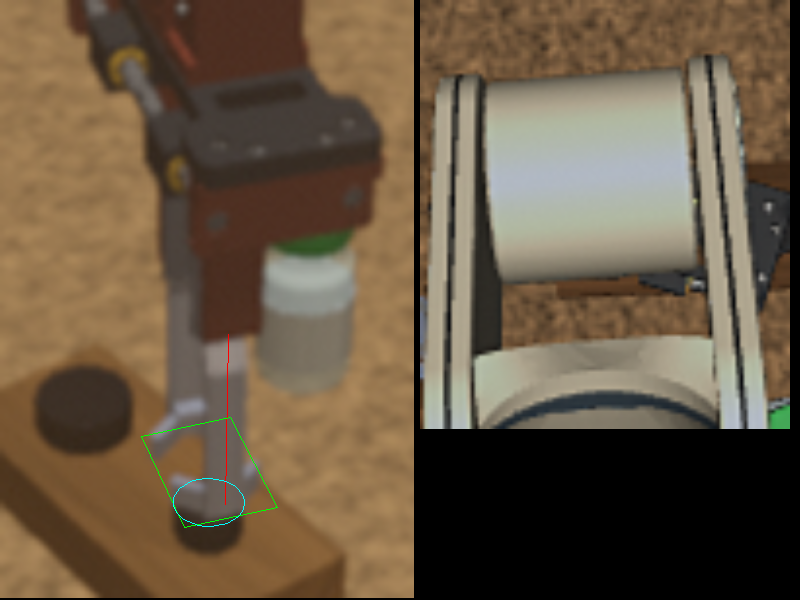

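The near arm of the tongs at about x=225 in the crop sits on the projected TCP line, so the tongs are centred in x and the scene camera agrees with the robot. The head, centred at about (335,221), lies under the jaws, so I trust the scene fits. Now descend and close.

```bash
python3 - <<'E'
from rob import *
manip.movel([.4803,.0353,.178],v=.05)
print(manip.movel([.4803,.0353,.149],v=.04,until_force=4)); st("down")
manip.command_gripper(0.0); st("shut")
manip.wait(.3); st()
manip.movel([.4803,.0353,.24],v=.08); st("lift")
a=pic("scene","s3")
A=cv2.resize(a[60:240,270:400],None,fx=3.3,fy=3.3,interpolation=cv2.INTER_CUBIC); cv2.imwrite("pics/l3.png",A)
E
```

```text
False
down t 10.44 tcp [0.4804 0.0353 0.1491] F [-0.35 -0.34 -0.94] w 45.01 ff 4.35
shut t 10.82 tcp [0.4805 0.0353 0.1492] F [-0.04  0.44  0.47] w 30.14 ff 29.74
 t 11.12 tcp [0.4805 0.0353 0.1492] F [-0.41 -0.13  2.88] w 30.04 ff 29.76
lift t 12.42 tcp [0.4799 0.0353 0.2395] F [ 0.05 -0.01 -1.57] w 30.14 ff 29.72
```

View pics/l3.png

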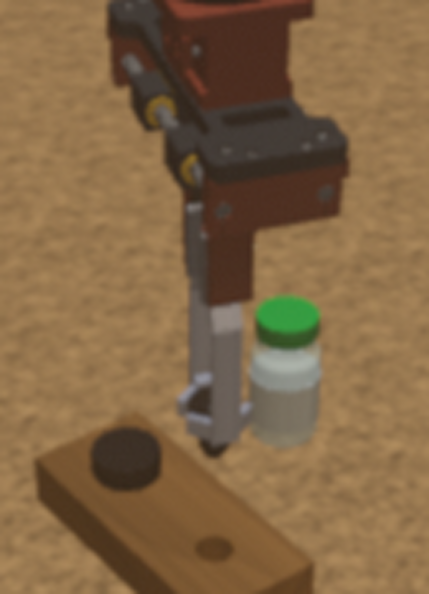

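The stopper is held in the tongs, with the foot showing at about (334,197), the rack hole empty and the wide stopper untouched. Next I'll hover over the collar and check alignment.

```bash
python3 - <<'E'
from rob import *
from fit import proj,pose
manip.movel([.4803,.0353,.305],v=.12)
manip.movel([.4852,.2914,.305],v=.18)
manip.movel([.4852,.2914,.275],v=.08); st("hover")
tcp=manip.get_tcp_pos()
a=pic("scene","s4"); b=pic("top","t4")
c,r,w,h,k=380,170,100,140,4.2
A=cv2.resize(a[r:r+h,c:c+w],None,fx=k,fy=k,interpolation=cv2.INTER_CUBIC)
t=np.linspace(0,6.3,40)
def dr(P,col): cv2.polylines(A,[((proj("scene",P)+.5-[c,r])*k).astype(int)],False,col,1)
ring=lambda x,y,z,R: np.c_[x+R*np.cos(t),y+R*np.sin(t),0*t+z]
dr(ring(tcp[0],tcp[1],tcp[2]-.134,.005),(0,255,0))
dr(ring(tcp[0],tcp[1],tcp[2]-.114,.015),(0,255,0))
dr(ring(tcp[0],tcp[1],.132,.021),(255,255,0)); dr(ring(tcp[0],tcp[1],.132,.010),(255,255,0))
dr(pose(np.array([[0,.014,-.02],[0,.014,-.108]]),*tcp,W),(0,0,255))
B=np.zeros((600,800,3),np.uint8);B[:A.shape[0],:A.shape[1]]=A[:600]
j=cv2.resize(b[180:270,165:265],None,fx=3.8,fy=3.8); B[:j.shape[0],420:420+j.shape[1]]=j[:, :380]
cv2.imwrite("pics/h4.png",B)
E
```

```text
hover t 15.26 tcp [0.4851 0.2912 0.2746] F [-0.62  0.13 -1.85] w 29.92 ff 29.72
```

View pics/h4.png

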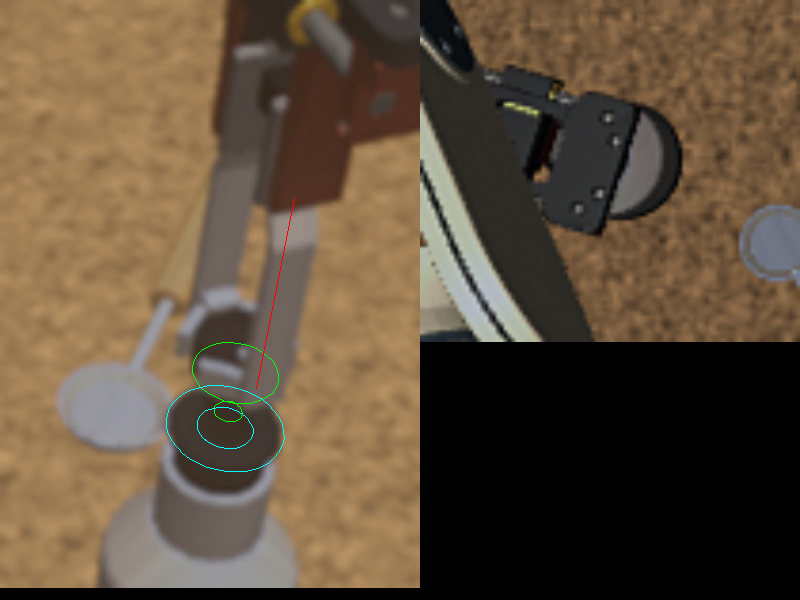

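The collar ring matches its projection in the scene view, centred at about (433,272). The tongs' near arm at about (444,262) appears 1–2 px right of the model, which is within the foot's 5 mm capture. I'll go in with small guarded steps and watch the lateral force.

```bash
python3 - <<'E'
from rob import *
F=lambda: np.mean([manip.get_ft_force() for _ in range(1)] + [ (manip.wait(.04),manip.get_ft_force())[1] for _ in range(5)],axis=0)
manip.wait(.3); f0=F(); print(f0)
z=.275
for z in (.268,.265,.262,.259,.256,.253,.250):
    hit=manip.movel([.4852,.2914,z],v=.03,until_force=3); f=F()-f0
    print(z,hit,np.round(manip.get_tcp_pos(),4),np.round(f,2),np.round(manip.get_ft_torque(),2))
    if hit or np.abs(f).max()>2.5: break
st()
E
```

```text
[ 0.02707489 -0.10826484 -2.24593019]
0.268 False [0.4853 0.2914 0.2681] [ 0.34 -0.1   0.62] [ 0.02 -0.02 -0.  ]
0.265 False [0.4852 0.2914 0.2651] [-0.42  0.44  0.34] [ 0.07  0.04 -0.02]
0.262 False [0.4852 0.2914 0.262 ] [-0.13  0.38 -0.27] [ 0.02 -0.01  0.02]
0.259 False [0.4848 0.2912 0.2587] [-1.37 -0.76  0.98] [-0.21  0.54  0.03]
0.256 False [0.4849 0.2912 0.2558] [-3.11 -1.77  2.04] [-0.53  0.94  0.01]
 t 18.29 tcp [0.4849 0.2912 0.2558] F [-3.86 -2.68 -0.72] w 30.1 ff 29.87
```

```bash
python3 - <<'E'
from rob import *
F=lambda: np.mean([(manip.wait(.04),manip.get_ft_force())[1] for _ in range(5)],axis=0)
f0=np.array([.0,-.05,-2.2]); p=np.array([.4852,.2914]); z=.256
for n in range(14):
    f=F()-f0; print(np.round(p,4),z,np.round(f,2),np.round(manip.get_ft_torque(),2))
    l=np.linalg.norm(f[:2])
    if l>1.2: p=p+f[:2]/l*min(.001,.0004*l)
    elif z>.249: z=round(z-.002,4)
    else: break
    if abs(f[2])>6: break
    manip.movel([p[0],p[1],z],v=.03,until_force=5)
st()
E
```

```text
[0.4852 0.2914] 0.256 [-4.1  -1.8   1.75] [-0.65  0.96  0.02]
[0.4843 0.291 ] 0.256 [-1.62 -1.63  0.75] [-0.39  0.51  0.01]
[0.4836 0.2903] 0.256 [-0.41  0.44  0.7 ] [0.01 0.15 0.07]
[0.4836 0.2903] 0.254 [-0.24 -0.28  0.07] [0.07 0.15 0.  ]
[0.4836 0.2903] 0.252 [-0.37 -0.29  0.44] [ 0.06  0.1  -0.01]
[0.4836 0.2903] 0.25 [-0.34 -0.25  0.22] [ 0.03  0.15 -0.  ]
[0.4836 0.2903] 0.248 [-0.86  0.34 -0.39] [ 0.01  0.21 -0.01]
 t 21.25 tcp [0.4836 0.2903 0.248 ] F [-0.66 -0.09 -3.13] w 29.87 ff 29.82
```

```bash
python3 - <<'E'
from rob import *
F=lambda: np.mean([(manip.wait(.04),manip.get_ft_force())[1] for _ in range(5)],axis=0)
f0=F(); print(f0)
x,y=.4834,.2902
hit=manip.movel([x,y,.224],v=.008,until_force=14); f=F()
print(hit,np.round(f,2),np.round(manip.get_ft_torque(),2)); st()
E
```

```text
[-0.84203288 -0.02445395 -2.1533575 ]
True [-0.84 -0.09  5.03] [-0.06  0.26  0.02]
 t 23.2 tcp [0.4837 0.2904 0.2379] F [-0.87  0.38  4.58] w 29.78 ff 29.88
```

```bash
python3 - <<'E'
from rob import *
F=lambda: np.mean([(manip.wait(.03),manip.get_ft_force())[1] for _ in range(5)],axis=0)
z=manip.get_tcp_pos()[2]
for n in range(24):
    z-=.0004
    manip.movel([.4834,.2902,z],v=.006); f=F(); p=manip.get_tcp_pos()
    print(round(z,4),np.round(p[2],4),np.round(f,2),round(manip.get_grip_width()*88,1))
    if f[2]+2.2>15: break
st()
E
```

```text
0.2375 0.2379 [-0.91  0.29  5.41] 29.7
0.2371 0.2379 [-1.47 -0.16  7.77] 29.9
0.2367 0.2379 [-2.05 -1.05 10.74] 29.8
0.2363 0.2378 [-3.01 -1.55 13.76] 29.5
 t 24.87 tcp [0.484  0.2905 0.2378] F [-3.05 -1.45 15.09] w 29.53 ff 29.98
```

```bash
python3 - <<'E'
from rob import *
F=lambda: np.mean([(manip.wait(.03),manip.get_ft_force())[1] for _ in range(6)],axis=0)
z=.2363
while True:
    z-=.0003
    manip.movel([.4834,.2902,z],v=.005); f=F()
    print(round(z,4),np.round(manip.get_tcp_pos(),4),np.round(f,2))
    if f[2]+2.2>21 or z<.2345: break
manip.wait(.3); st()
a=pic("scene","s5")
E
```

```text
0.236 [0.4841 0.2906 0.2378] [-2.86 -1.56 15.18]
0.2357 [0.4841 0.2906 0.2378] [-3.32 -1.97 17.03]
0.2354 [0.4842 0.2906 0.2377] [-3.65 -2.07 18.57]
0.2351 [0.4843 0.2906 0.2377] [-3.25 -2.59 20.51]
 t 26.97 tcp [0.4843 0.2906 0.2377] F [-4.08 -1.96 20.05] w 29.78 ff 30.21
```

```bash
python3 - <<'E'
from rob import *
manip.movel([.4838,.2904,.2379],v=.005); st("unload")
manip.command_gripper(44.5/88); manip.wait(.2); st("open")
manip.movel([.4838,.2904,.2480],v=.03,until_force=4); st("up1")
manip.movel([.4838,.2904,.30],v=.08); st("up")
a=pic("scene","s6")
A=cv2.resize(a[170:340,370:480],None,fx=3.5,fy=3.5,interpolation=cv2.INTER_CUBIC); cv2.imwrite("pics/l6.png",A)
E
```

```text
unload t 27.73 tcp [0.484  0.2904 0.2379] F [0.34 0.39 2.91] w 30.05 ff 30.01
open t 28.39 tcp [0.4838 0.2904 0.2378] F [ 0.36  0.18 -1.88] w 44.58 ff 4.33
up1 t 28.88 tcp [0.4839 0.2905 0.2483] F [-0.46 -0.09 -1.69] w 44.42 ff 4.32
up t 29.68 tcp [0.4836 0.2902 0.2997] F [ 0.05 -0.48 -1.74] w 44.88 ff 4.32
```

View pics/l6.png

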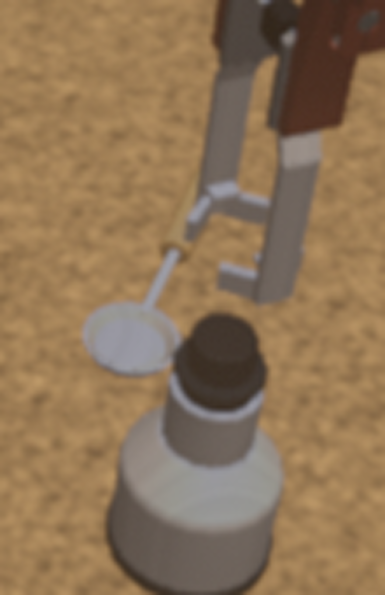

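The stopper stands upright in the pushed-in collar at about (433,270), and the open tongs are clear of it. Return the tongs.

```bash
python3 - <<'E'
from rob import *
manip.movel([.5341,-.2688,.29],v=.22); st("over")
manip.wait(.3)
manip.movel([.5341,-.2688,.125],v=.1,until_force=5); st("in")
print(manip.movel([.5341,-.2688,.1105],v=.015,until_force=3)); st("floor")
manip.command_gripper(1.0); manip.wait(.3); st("open")
manip.movel([.5341,-.2688,.26],v=.12,until_force=4); st("up")
manip.move_pose([.30,-.50,.35],Q); st("away")
a=pic("scene","s7"); b=pic("top","t7")
B=np.zeros((600,800,3),np.uint8)
def put(im,x,y): B[y:y+im.shape[0],x:x+im.shape[1]]=im
put(cv2.resize(a[90:350,200:470],(400,385),interpolation=cv2.INTER_CUBIC),0,0)
put(cv2.resize(a[104:192,208:268],(390,572),interpolation=cv2.INTER_CUBIC),405,0)
put(cv2.resize(b[150:260,170:490],(400,138),interpolation=cv2.INTER_CUBIC),0,400)
cv2.imwrite("pics/end.png",B)
E
```

```text
over t 32.42 tcp [ 0.5342 -0.2682  0.29  ] F [ 0.63  0.22 -1.9 ] w 44.44 ff 4.32
in t 34.52 tcp [ 0.5344 -0.269   0.1256] F [ 0.17 -0.23 -2.02] w 45.05 ff 4.32
True
floor t 35.28 tcp [ 0.5338 -0.2688  0.1127] F [-0.7  -0.21  4.18] w 44.76 ff 5.04
open t 36.41 tcp [ 0.5333 -0.2684  0.1122] F [-0.81  0.24 -0.48] w 87.85 ff 0.0
up t 37.79 tcp [ 0.5337 -0.2686  0.2591] F [-0.81 -0.13 -0.41] w 87.9 ff 0.0
away t 39.08 tcp [ 0.3006 -0.4994  0.3495] F [ 0.26 -0.07 -0.91] w 88.04 ff 0.0
```

View pics/end.png

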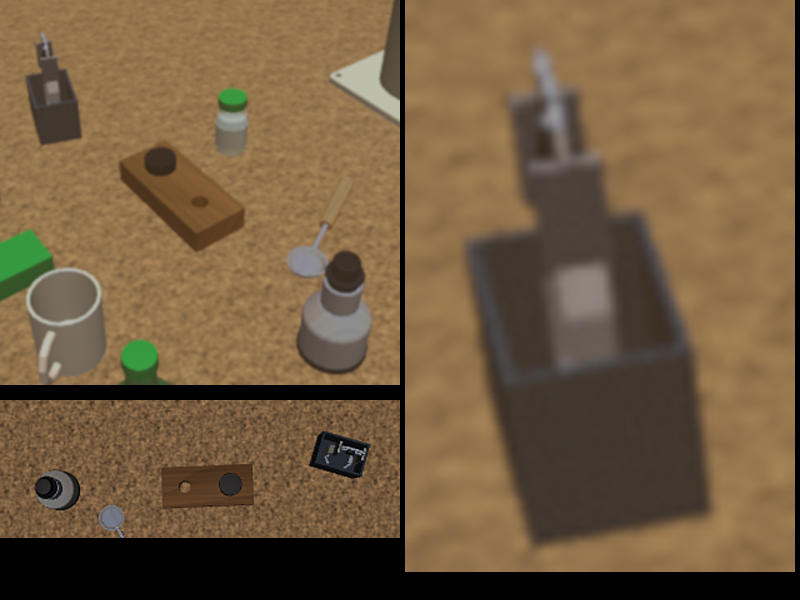

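The final pictures show the tongs standing upright in the holder at about (233,140) in the scene view. The stopper is upright in the flask collar at about (433,270), and the wide stopper is still in the rack.

```bash
python3 -c "
from station import manip
print(manip.job_done())"
```

```text
the job is handed in; nothing more can be done
None
```

The job is handed in: the narrow stopper was pushed onto its seat at about 22 N and released upright in the collar, the tongs are back in their holder, and the wide stopper was not moved (about 39 s of the 72 s allowed).

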